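# Sort the sample-bench clutter into its bins

### The arm

A 6-joint arm with a two-finger parallel gripper is mounted at the origin on the work surface. World frame = base frame: x ahead of the robot, y to its left, z up, the work surface at z = 0. Lengths are in m, angles in rad, forces in N, time in s.
With the tool pointing down it reaches from about 0.25 to 0.725 m from the base axis. Payload 4 kg.
Tool frame: the origin (TCP) lies at the very end of the fingers, on their centre line; the grasp point (between the pads) lies 19 mm behind it; z points along the fingers, y is the line along which they close (so a half turn about z gives the same grasp; the last joint's range is limited). The gripper opens to 85 mm and grips with 20 to 120 N. Pads are 22 mm wide; open, the fingers measure 114 mm over their backs; the gripper's body (76 mm by 85 mm) begins 54 mm behind the grasp point. The pads swing forward as they close: fully open they stand 13 mm farther back than shut.
Start: joints at [1.324, 0.241, 0.005, 1.335, 0, 1.571], TCP at [0.122, 0.485, 0.231] pointing down, gripper open.
Joint ranges: [-2.72, 2.72], [-1.05, 1.87], [-1.09, 1.28], [-1.99, 2.15], [-1.42, 1.44], [-3.14, 3.14]. Speed limits (rad/s): [2.79, 2.79, 3.14, 3.14, 3.14, 3.14].

### API

Orientations are given as a unit quaternion [x, y, z, w].
In Python, from workcell import * gives the robot as it stands. The module is installed in compiled form; this text tells all that it offers.
- The arm moves only by the tool send_rows, never from a script. Its argument "steps" is text: rows parted by semicolons, each of 7 numbers parted by spaces: the opening, from -1 (shut) to 1 (fully open), then the shift along the world's x, y, z in m, then the turn, a rotation vector about the world's x, y, z in rad. A call has exactly 5 rows; each row shifts and turns the commanded pose from where the row before left it; what a row does not reach is not made up. A row lasts 1/12 s, in which the tool goes at most 41.7 mm and 7.16 degrees, less where a joint would pass 70% of its speed; a pose out of reach is approached as far as the arm can. A call is refused whole if a number of a shift passes 0.0417 or a number of a turn 0.125, either way. A call with a gripper value outside its range is refused whole. The fingers move at their own pace and stop on an object; the grip force is fixed at half the most. Time passes only in rows, so rows that do not move let the fingers close, or fill a call up. It gives the time, the measured TCP pose, the force, the opening and the grip force at its end, in the units of the state.
- get_obs(): the state, without advancing time (a new reading comes with each control period).
- camera(name): name is "scene" or "top"; returns a dict with "frame" (480x640x3 uint8, red, green, blue), "range_z" (480x640 float32, m along the optical axis (not along the pixel's ray), 0 where there is no reading), "camera_matrix" (3x3 intrinsics, pixels), "extrinsics" (4x4, takes a point from world to camera coordinates). Camera axes: x right, y down, z forward; pixel columns grow to the right and rows downward; lengths in m; the calibration is good to about 2 mm. A picture is of the moment at which its call begins.
- job_done(): hands the job in; it is judged then, once.
The state is a dict: "clock": time; "joint_pos": joint angles; "joint_vel": joint speeds; "tau": joint torques, N m; "eef_pos": TCP position; "tool_rot": TCP orientation; "ft_force": force on the tool from outside, world axes, zero at the start; "ft_torque": the same for the moment, N m; "grip_width": finger opening in m; "grasp_force": force on a finger pad.
Only numpy, scipy, OpenCV 4.12 (cv2) and the standard library are available. Lean on these libraries where they do the work, as an engineer would, in place of code of your own. Each camera call takes 0.05 s, during which the arm holds its last target. There are 200 camera calls.

### The job

Clear the mat by sorting the small ware: stand both square bottles upright on the floor of the deep square bin, lay the loose screw cap flat on the floor of the shallow tray that already holds one, and lay the loose scoop flat inside the long narrow tray beside the scoop that is there, leaving those two in their trays. Leave the amber reagent bottle, the sample pot and the black rotor standing where they are.

Things in the scene. Friction and masses are not known exactly. Their poses are not given: they have to be found in the camera images.
- bottle1: Standing white plastic sample bottle: square body 36 x 36 mm, 70 mm high, sides along its x and y axes, with a round screw top 26 mm across above it; 95 mm high in all, 50 to 100 g. Origin at the centre of its underside, z up. Starts upright on the bench.
- bottle2: Standing white plastic sample bottle: square body 36 x 36 mm, 70 mm high, sides along its x and y axes, with a round screw top 26 mm across above it; 95 mm high in all, 50 to 100 g. Origin at the centre of its underside, z up. Starts upright on the bench.
- cap: White plastic screw cap, a plain disc 48 mm across and 20 mm high, 20 to 45 g, lying flat on the bench. Origin at the centre of its underside, z up.
- cap_in: White plastic screw cap, a plain disc 48 mm across and 20 mm high, 20 to 45 g, lying flat in the cap tray already, in the half of its floor towards the tray's -y end (about 32 mm from the tray's centre); it stays there. Origin at the centre of its underside, z up.
- scoop: Flat steel sampling scoop, 140 mm long, 8 mm thick, 40 to 85 g, lying on the bench, in the middle of the mat, between the bottles and the cap. Origin at the underside midway along its length (its balance point, 2 mm either way); x runs along it towards the pan, z up. The handle, 12 mm wide, runs from x = -70 to +30 mm; the pan, 26 mm wide, from +30 to +70 mm.
- scoop_tip (a point): Point on that scoop's centre line 2 mm short of its pan end, at half thickness.
- scoop_tail (a point): Point on that scoop's centre line 2 mm short of its handle end, at half thickness.
- scoop_in: Flat steel sampling scoop, 140 mm long, 8 mm thick, 40 to 85 g, lying in the long tray already, along it, some 30 mm to the -x side of its middle, pan to its +y end; it stays there. Origin at the underside midway along its length (its balance point, 2 mm either way); x runs along it towards the pan, z up. The handle, 12 mm wide, runs from x = -70 to +30 mm; the pan, 26 mm wide, from +30 to +70 mm.
- scoop_in_tip (a point): Point on that scoop's centre line 2 mm short of its pan end, at half thickness.
- scoop_in_tail (a point): Point on that scoop's centre line 2 mm short of its handle end, at half thickness.
- deep_bin: Grey plastic square bin, the deepest of the three: 118 x 118 mm outside, 45 mm high. Walls and floor 4 mm thick; origin at the centre of its underside, axes along its sides, z up. Fixed to the bench.
- cap_tray: Grey plastic shallow, nearly square tray: 110 mm along its x, 130 mm along its y outside, 28 mm high. Walls and floor 4 mm thick; origin at the centre of its underside, axes along its sides, z up. Fixed to the bench.
- long_tray: Grey plastic shallow long narrow tray: 100 mm along its x, 180 mm along its y outside, 28 mm high. Walls and floor 4 mm thick; origin at the centre of its underside, axes along its sides, z up. Fixed to the bench.
- reagent: Bystander: round amber glass reagent bottle standing among the items, 52 mm across, 140 mm high, 0.2 to 0.45 kg, loose. Origin at the centre of its underside. Leave it standing where it is.
- pot: Bystander: round clear sample pot with a white lid, 88 mm across, 70 mm high, loose. Origin at the centre of its underside. Leave alone.
- rotor: Bystander: black mill rotor, a disc 124 mm across, 55 mm high with a hub to 63 mm, 1.5 kg, loose. Origin at the centre of its underside. Leave alone.

How it is judged:
At the end, for the whole second after the job is handed in: Both bottles upright (0.15 rad) in the deep bin, both caps flat (0.2 rad) in the shallow tray, undersides at most 12 mm above the bin's own; both scoops in the long tray, both ends inside it and lower than 14 mm above its underside; all six at rest (under 0.02 m/s) (x of bottle1 in the frame of deep_bin between -0.055 and 0.055 m and y of bottle1 in the frame of deep_bin between -0.055 and 0.055 m and z of each of bottle1, bottle2 in the frame of deep_bin below 0.012 m and angle between each of bottle1, bottle2's own z axis and vertical below 0.15 rad and x of bottle2 in the frame of deep_bin between -0.055 and 0.055 m and y of bottle2 in the frame of deep_bin between -0.055 and 0.055 m and x of cap in the frame of cap_tray between -0.051 and 0.051 m and y of cap in the frame of cap_tray between -0.061 and 0.061 m and z of each of cap, cap_in in the frame of cap_tray below 0.012 m and angle between each of cap, cap_in's own z axis and vertical below 0.2 rad and x of cap_in in the frame of cap_tray between -0.051 and 0.051 m and y of cap_in in the frame of cap_tray between -0.061 and 0.061 m and x of scoop_tip in the frame of long_tray between -0.046 and 0.046 m and y of scoop_tip in the frame of long_tray between -0.086 and 0.086 m and z of each of scoop_tip, scoop_tail, scoop_in_tip, scoop_in_tail in the frame of long_tray below 0.014 m and x of scoop_tail in the frame of long_tray between -0.046 and 0.046 m and y of scoop_tail in the frame of long_tray between -0.086 and 0.086 m and x of scoop_in_tip in the frame of long_tray between -0.046 and 0.046 m and y of scoop_in_tip in the frame of long_tray between -0.086 and 0.086 m and x of scoop_in_tail in the frame of long_tray between -0.046 and 0.046 m and y of scoop_in_tail in the frame of long_tray between -0.086 and 0.086 m and linear speed of each of bottle1, bottle2, cap, cap_in, scoop, scoop_in below 0.02 m/s); the robot touches nothing.
It fails at once if the amber reagent bottle is shifted by more than 25 mm or tipped (distance of reagent from where it was at the start of the episode above 0.025 m or angle between reagent's own z axis and vertical above 0.25 rad).
It fails at once if the lidded sample pot is shifted by more than 25 mm or tipped (distance of pot from where it was at the start of the episode above 0.025 m or angle between pot's own z axis and vertical above 0.25 rad).
It fails at once if the black rotor is shifted by more than 25 mm or tipped (distance of rotor from where it was at the start of the episode above 0.025 m or angle between rotor's own z axis and vertical above 0.25 rad).
It also fails if it takes over 72 s, if anything falls off the work surface, if the arm or the gripper's body presses on something with over 40 N, if the wrist force passes 120 N, or if a joint passes its speed limit or range.

## Working session

There is one attempt and no reset: what is moved stays moved. The work goes in short steps, Python scripts to look and compute and a tool call to move; the robot and the scene stay as the last step left them, time stands still between calls to the robot, and variables do not carry over. Pictures are saved under pics/ and viewed, at most 10 in all, crops included, and the job is handed in when it is done.

Besides the shell and the picture viewer there is one more tool, called after "Request:" by a JSON object that holds its "fn" and its "kwargs", one argument or row to a line. send_rows: Moves the arm, as the interface text tells. Its arguments: {"type":"object","properties":{"steps":{"type":"string"}},"required":["steps"]}

```bash
mkdir -p pics; ls; python3 - <<'E'
from workcell import *
import cv2,numpy as np
print(get_obs())
for n in ("top","scene"):
    c=camera(n); cv2.imwrite(f"pics/{n}0.png",c["frame"][:,:,::-1]); np.savez(f"{n}0.npz",**c)
    print(c["camera_matrix"],c["extrinsics"])
E
```

```text
pics
{'clock': 0.0, 'joint_pos': array([1.32402629e+00, 2.41419079e-01, 3.72129082e-03, 1.33515937e+00,
       1.37424922e-05, 1.57077970e+00]), 'joint_vel': array([ 1.27862499e-03, -7.65253326e-04,  1.15357037e-03, -2.80160769e-06,
       -2.12604070e-03,  2.65830282e-04]), 'tau': array([ 8.83141984e-04, -3.72319579e+01,  2.52404648e+01,  1.68288045e-02,
        2.94159543e-05, -2.63351005e-06]), 'eef_pos': array([0.12198168, 0.48425547, 0.23040876]), 'tool_rot': array([ 1.23063883e-01,  9.92398216e-01, -1.02173566e-03, -1.33643046e-04]), 'ft_force': array([ 0.51290905, -0.64217599, -0.40033168]), 'ft_torque': array([-0.01962289, -0.00975546, -0.03405341]), 'grasp_force': 0.0, 'grip_width': 0.08532813444261039}
[[611.50050146   0.         331.27334283]
 [  0.         611.50050146 235.71453516]
 [  0.           0.           1.        ]] [[ 0.02805907 -0.99958278  0.00685205 -0.01929251]
 [-0.99018496 -0.02873287 -0.13677777  0.54729   ]
 [ 0.13691759 -0.00294694 -0.99057806  1.30258429]
 [ 0.          0.          0.          1.        ]]
[[454.63907716   0.         323.1752522 ]
 [  0.         454.63907716 237.61421701]
 [  0.           0.           1.        ]] [[-0.85239884  0.5228834  -0.00302695  0.45388326]
 [ 0.40937829  0.66374025 -0.62598586 -0.1973389 ]
 [-0.32530851 -0.53482879 -0.77982853  1.15623918]
 [ 0.          0.          0.          1.        ]]
```

View pics/top0.png

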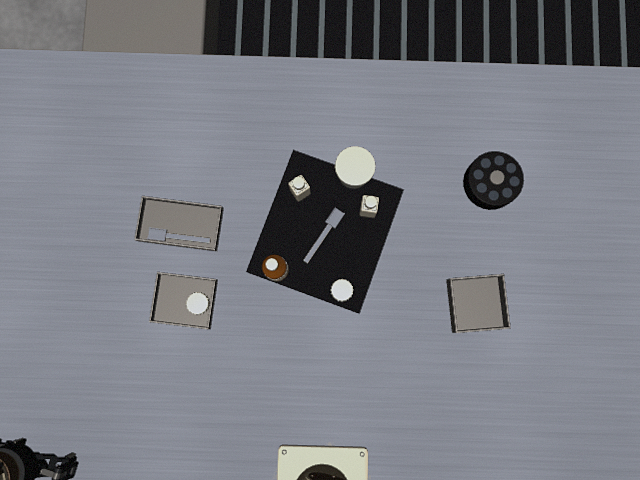

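View pics/scene0.png

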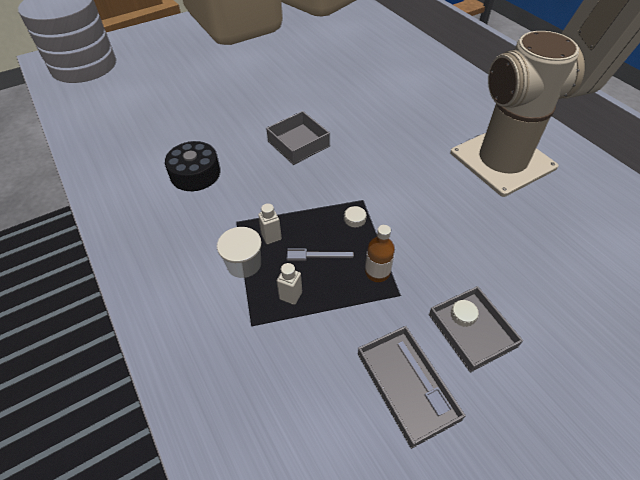

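The top view, where up is +x and left is +y, shows these at (col,row):
- Bottles at (299,187) and (370,205).
- Scoop from (306,262) to (337,212), pan at the upper end.
- Cap at (342,290), reagent at (274,266), pot at (355,167).
- Long tray at (180,223), cap tray at (184,301), deep bin at (479,303).

Next I'll measure them.

```bash
cat > h.py <<'E'
import numpy as np,cv2
def ray(c,u,v,z):
    "pixel -> world point on plane z"
    K,T=c["camera_matrix"],c["extrinsics"];R,t=T[:3,:3],T[:3,3]
    uv=np.atleast_2d(np.c_[u,v]).astype(float)
    d=np.c_[uv,np.ones(len(uv))]@np.linalg.inv(K).T@R; o=-R.T@t
    return o+d*((z-o[2])/d[:,2])[:,None]
def cloud(c):
    K,T=c["camera_matrix"],c["extrinsics"];R,t=T[:3,:3],T[:3,3]
    v,u=np.mgrid[:480,:640]; z=c["range_z"]
    p=np.stack([u,v,np.ones_like(u)],-1)@np.linalg.inv(K).T*z[...,None]
    w=(p-t)@R; w[z==0]=np.nan
    return w
E
python3 - <<'E'
from h import *
for n in("top","scene"):
    c=np.load(n+"0.npz");w=cloud(c);f=c["frame"].astype(int);np.set_printoptions(precision=4,suppress=True)
    ok=(w[...,0]>.1)&(w[...,0]<.8)&(abs(w[...,1])<.45)
    print(n,"floor z",np.nanmedian(w[...,2][ok]))
    m=(ok&(w[...,2]>.006)&(w[...,2]<.2)).astype(np.uint8)
    k,L,S,C=cv2.connectedComponentsWithStats(m)
    for i in range(1,k):
        if S[i,4]<60: continue
        P=w[L==i]; zt=np.percentile(P[:,2],98); top=P[P[:,2]>zt-.006]
        r=cv2.minAreaRect((P[:,:2]*1000).astype(np.float32)); rt=cv2.minAreaRect((top[:,:2]*1000).astype(np.float32))
        print(S[i],"zt %.3f"%zt,"all",np.round(np.array(r[0]),1),np.round(r[1],1),round(r[2],1),"| top mean",top[:,:2].mean(0)*1000,np.round(rt[0],1),np.round(rt[1],1),round(rt[2],1))
E
```

```text
top floor z 0.00018818578950188843
[ 335  146   41   42 1303] zt 0.075 all [699.  -50.5] [86.3 85.8] 45.0 | top mean [698.7535 -50.7713] [698.8 -50.7] [85.6 85.8] 45.0
[ 463  151   61   59 2720] zt 0.064 all [ 683.6 -360.5] [123.1 123.1] 85.2 | top mean [ 684.9383 -361.0523] [ 682.9 -357.6] [116.  116.3] 12.3
[289 175  22  26 375] zt 0.098 all [657.3  73.8] [51.5 39. ] 42.7 | top mean [652.6824  69.3492] [652.6  69.3] [24.4 22.8] 28.8
[360 195  20  23 358] zt 0.099 all [622.7 -86.5] [38.8 50.9] 80.7 | top mean [615.7523 -83.9458] [616.3 -84.5] [23.1 23.9] 11.3
[ 134  196   89   55 1378] zt 0.032 all [571.  339.1] [188.7 106.1] 83.9 | top mean [568.9491 335.1374] [569.2 335.8] [180.8 101. ] 83.9
[304 215  30  48 186] zt 0.014 all [543.9  23.8] [ 19.4 117.9] 58.8 | top mean [536.23    26.3751] [542.7  21.1] [ 19.3 118.3] 62.5
[262 254  27  27 547] zt 0.143 all [473.1 114.1] [50.7 51.4] 28.7 | top mean [473.4428 115.0944] [473.6 115.1] [22.3 22.2] 3.0
[ 149  272   69   57 1193] zt 0.032 all [399.3 315.8] [133.5 112.4] 85.0 | top mean [398.2505 309.2741] [399.1 315.8] [130.5 109.7] 84.7

[... 936 characters left out ...]
9] [472.1 115.6] [22.1 23.8] 23.9
[ 217  227   45   50 1733] zt 0.072 all [697.5 -49.9] [87.3 86.9] 69.0 | top mean [698.1781 -48.8447] [697.5 -49.9] [87.3 86.9] 69.0
[300 249  54  11 212] zt 0.011 all [537.1  20.9] [ 25.2 112.9] 62.2 | top mean [538.2954  24.3686] [537.1  20.9] [ 25.2 112.9] 62.2
[277 263  25  41 757] zt 0.097 all [651.3  70.1] [37.6 37.1] 35.9 | top mean [651.7044  70.6084] [651.6  69.6] [25.8 24.1] 61.4
[ 429  286   95   86 2215] zt 0.030 all [396.8 316.2] [130.9 112.9] 84.9 | top mean [396.829  309.9193] [396.8 316. ] [130.7 112.9] 84.8
[ 358  326  108  122 2641] zt 0.030 all [567.3 335.7] [181.  101.9] 84.4 | top mean [568.9361 343.1279] [567.2 335.7] [180.9 101.5] 84.2
```

```bash
python3 - <<'E'
from h import *
np.set_printoptions(precision=1,suppress=True)
boxes={"top":{"scoop":(300,205,347,268)},"scene":{"scoop":(284,245,356,264)}}
for n in boxes:
    c=np.load(n+"0.npz");w=cloud(c);g=c["frame"].max(2)
    for k,(a,b,d,e) in boxes[n].items():
        m=np.zeros_like(g);m[b:e,a:d]=(g[b:e,a:d]>80)
        kk,L,S,C=cv2.connectedComponentsWithStats(m); i=1+S[1:,4].argmax()
        v,u=np.nonzero(L==i); P=ray(c,u,v,.008)[:,:2]*1000
        r=cv2.minAreaRect(P.astype(np.float32))
        ctr=P.mean(0);vec=np.linalg.svd(P-ctr,full_matrices=False)[2][0]; vec*=np.sign(vec[0]); s=(P-ctr)@vec
        nrm=np.array([-vec[1],vec[0]]);h=(P-ctr)@nrm
        q=np.polyfit(s[s<10],h[s<10],1)
        print(n,k,S[i],r,"axis deg",np.degrees(np.arctan2(vec[1],vec[0])),"handle corr",np.degrees(q[0]),"ends",ctr+s.min()*vec,ctr+s.max()*vec)
    for (x,y) in ((652,70),(615,-84)):
        for lo,hi in ((.012,.065),(.066,.076)):
            Q=w[(np.hypot(w[...,0]*1000-x,w[...,1]*1000-y)<32)&(w[...,2]>lo)&(w[...,2]<hi)]*1000
            r=cv2.minAreaRect(Q[:,:2].astype(np.float32));print(n,x,y,lo,len(Q),np.round(r[0],1),np.round(r[1],1),round(r[2],1))
E
```

```text
top scoop [303 208  42  55 444] ((551.6299438476562, 16.842060089111328), (26.318523406982422, 140.0902862548828), 57.330833435058594) axis deg -31.982364976212143 handle corr -0.4433622761556467 ends [491.8  53.3] [610.5 -20.8]
top 652 70 0.012 105 [652.5  69.6] [37.4 36.5] 38.4
top 652 70 0.066 113 [652.5  69.7] [36.1 35.2] 33.9
top 615 -84 0.012 88 [613.3 -84.2] [36.4 31.2] 82.1
top 615 -84 0.066 113 [616.2 -84. ] [35.2 35.9] 85.2
scene scoop [287 248  67  12 441] ((550.3108520507812, 15.946037292480469), (29.053861618041992, 140.10858154296875), 58.3411750793457) axis deg -32.30101200282778 handle corr 0.642560342105048 ends [491.7  54.2] [610.1 -20.7]
scene 652 70 0.012 346 [652.5  80.9] [25.3 48.1] 81.5
scene 652 70 0.066 154 [651.5  70.2] [35.7 35.7] 32.9
scene 615 -84 0.012 316 [622.4 -76. ] [24.6 46.5] 43.8
scene 615 -84 0.066 123 [614.5 -82.5] [35.3 35.4] 81.5
```

Request:
{"fn": "send_rows", "kwargs": {
  "steps": "0.5 0.0265 -0.0207 0 0 0 0.042;0.5 0.0265 -0.0207 0 0 0 0.042;0.5 0.0265 -0.0207 0 0 0 0.042;0.5 0.0265 -0.0207 0 0 0 0.042;0.5 0.0265 -0.0207 0 0 0 0.042"
}}

```text
clock: 0.52
eef_pos: [0.2553, 0.38, 0.2309]
tool_rot: [0.017, 1.0, -0.0, -0.0]
ft_force: [0.9, -0.4, 0.4]
grip_width: 0.0641
grasp_force: 0.0
```

Request:
{"fn": "send_rows", "kwargs": {
  "steps": "0.5 0.0265 -0.0207 0 0 0 0.042;0.5 0.0265 -0.0207 0 0 0 0.042;0.5 0.0265 -0.0207 0 0 0 0.042;0.5 0.0265 -0.0207 0 0 0 0.042;0.5 0.0265 -0.0207 0 0 0 0.042"
}}

```text
clock: 0.93
eef_pos: [0.388, 0.2764, 0.231]
tool_rot: [-0.087, 0.996, -0.0, -0.0]
ft_force: [0.6, 0.1, 0.6]
grip_width: 0.0642
grasp_force: 0.0
```

Request:
{"fn": "send_rows", "kwargs": {
  "steps": "0.5 0.0265 -0.0207 0 0 0 0.042;0.5 0.0265 -0.0207 0 0 0 0.042;0.5 0.0265 -0.0207 0 0 0 0.042;0.5 0.0265 -0.0207 0 0 0 0.042;0.5 0.0265 -0.0207 0 0 0 0.042"
}}

```text
clock: 1.35
eef_pos: [0.5204, 0.1729, 0.2308]
tool_rot: [-0.191, 0.982, -0.0, -0.001]
ft_force: [0.3, 0.9, 0.4]
grip_width: 0.064
grasp_force: 0.0
```

Request:
{"fn": "send_rows", "kwargs": {
  "steps": "0.5 0.0265 -0.0207 0 0 0 0.042;0.5 0.0265 -0.0207 0 0 0 0.042;0.5 0.0265 -0.0207 0 0 0 0.042;0.5 0.0265 -0.0207 0 0 0 0.042;0.5 0.0265 -0.0207 0 0 0 0.042"
}}

```text
clock: 1.77
eef_pos: [0.6529, 0.0696, 0.2305]
tool_rot: [-0.293, 0.956, 0.0, -0.001]
ft_force: [-0.0, -0.6, 0.4]
grip_width: 0.0642
grasp_force: 0.0
```

Request:
{"fn": "send_rows", "kwargs": {
  "steps": "0.5 0 0 0 0 0 0;0.5 0 0 0 0 0 0;0.5 0 0 0 0 0 0;0.5 0 0 0 0 0 0;0.5 0 0 0 0 0 0"
}}

```text
clock: 2.18
eef_pos: [0.6513, 0.0719, 0.2318]
tool_rot: [-0.293, 0.956, 0.0, 0.0]
ft_force: [0.3, 0.1, 0.1]
grip_width: 0.0645
grasp_force: 0.0
```

Request:
{"fn": "send_rows", "kwargs": {
  "steps": "0.5 0.0005 -0.002 -0.028 0 0 0;0.5 0 0 -0.028 0 0 0;0.5 0 0 -0.028 0 0 0;0.5 0 0 -0.028 0 0 0;0.5 0 0 -0.028 0 0 0"
}}

```text
clock: 2.6
eef_pos: [0.6521, 0.07, 0.0912]
tool_rot: [-0.293, 0.956, -0.0, 0.001]
ft_force: [0.1, 0.4, -0.4]
grip_width: 0.0637
grasp_force: 0.0
```

Request:
{"fn": "send_rows", "kwargs": {
  "steps": "0.5 0 0 -0.028 0 0 0;0.5 0 0 -0.028 0 0 0;0.5 0 0 0 0 0 0;-1 0 0 0 0 0 0;-1 0 0 0 0 0 0"
}}

```text
clock: 3.02
eef_pos: [0.6536, 0.0696, 0.0374]
tool_rot: [-0.293, 0.956, -0.0, 0.001]
ft_force: [-0.5, 0.0, 0.5]
grip_width: 0.0409
grasp_force: 0.0
```

Request:
{"fn": "send_rows", "kwargs": {
  "steps": "-1 0 0 0 0 0 0;-1 0 0 0 0 0 0;-1 0 0 0 0 0 0;-1 0 0 0 0 0 0;-1 0 0 0 0 0 0"
}}

```text
clock: 3.43
eef_pos: [0.6546, 0.0693, 0.0382]
tool_rot: [-0.292, 0.956, -0.0, 0.003]
ft_force: [-0.8, 0.7, 7.9]
grip_width: 0.035
grasp_force: 60.3
```

Request:
{"fn": "send_rows", "kwargs": {
  "steps": "-1 0 0 0.02 0 0 0;-1 0 0 0.035 0 0 0;-1 0 0 0.035 0 0 0;-1 0 0 0.035 0 0 0;-1 0 0 0.03 0 0 0"
}}

```text
clock: 3.85
eef_pos: [0.6529, 0.0687, 0.1934]
tool_rot: [-0.292, 0.956, -0.0, 0.001]
ft_force: [1.1, 0.4, -1.5]
grip_width: 0.0354
grasp_force: 59.7
```

Request:
{"fn": "send_rows", "kwargs": {
  "steps": "-1 -0.0146 -0.0262 0 0 0 -0.0322;-1 -0.0146 -0.0262 0 0 0 -0.0322;-1 -0.0146 -0.0262 0 0 0 -0.0322;-1 -0.0146 -0.0262 0 0 0 -0.0322;-1 -0.0146 -0.0262 0 0 0 -0.0322"
}}

```text
clock: 4.27
eef_pos: [0.5788, -0.0632, 0.1908]
tool_rot: [-0.214, 0.977, -0.0, 0.0]
ft_force: [0.1, 0.3, 0.4]
grip_width: 0.0352
grasp_force: 59.8
```

Request:
{"fn": "send_rows", "kwargs": {
  "steps": "-1 -0.0146 -0.0262 0 0 0 -0.0322;-1 -0.0146 -0.0262 0 0 0 -0.0322;-1 -0.0146 -0.0262 0 0 0 -0.0322;-1 -0.0146 -0.0262 0 0 0 -0.0322;-1 -0.0146 -0.0262 0 0 0 -0.0322"
}}

```text
clock: 4.68
eef_pos: [0.5057, -0.1944, 0.1909]
tool_rot: [-0.134, 0.991, -0.0, 0.0]
ft_force: [0.2, 0.3, -1.1]
grip_width: 0.035
grasp_force: 59.8
```

Request:
{"fn": "send_rows", "kwargs": {
  "steps": "-1 -0.0146 -0.0262 0 0 0 -0.0322;-1 -0.0146 -0.0262 0 0 0 -0.0322;-1 -0.0146 -0.0262 0 0 0 -0.0322;-1 -0.0146 -0.0262 0 0 0 -0.0322;-1 -0.0146 -0.0262 0 0 0 -0.0322"
}}

```text
clock: 5.1
eef_pos: [0.4327, -0.3254, 0.1909]
tool_rot: [-0.054, 0.999, -0.0, 0.0]
ft_force: [0.8, -0.1, -0.6]
grip_width: 0.0353
grasp_force: 59.8
```

Request:
{"fn": "send_rows", "kwargs": {
  "steps": "-1 0 0 -0.02 0 0 0;-1 0 0 -0.02 0 0 0;-1 0 0 0 0 0 0;-1 0 0 0 0 0 0;-1 0 0 0 0 0 0"
}}

```text
clock: 5.52
eef_pos: [0.4341, -0.3242, 0.1513]
tool_rot: [-0.055, 0.998, -0.0, 0.0]
ft_force: [-0.2, 0.3, -0.6]
grip_width: 0.0353
grasp_force: 59.9
```

Request:
{"fn": "send_rows", "kwargs": {
  "steps": "-1 0.002 0 -0.025 0 0 0;-1 0 0 -0.025 0 0 0;-1 0 0 -0.025 0 0 0;-1 0 0 -0.02 0 0 0;-1 0 0 -0.01 0 0 0"
}}

```text
clock: 5.93
eef_pos: [0.4356, -0.3234, 0.0442]
tool_rot: [-0.056, 0.998, 0.0, -0.001]
ft_force: [-0.2, -0.1, -1.4]
grip_width: 0.0354
grasp_force: 59.8
```

Request:
{"fn": "send_rows", "kwargs": {
  "steps": "-1 0 0 -0.003 0 0 0;-1 0 0 -0.001 0 0 0;-1 0 0 0 0 0 0;-1 0 0 0 0 0 0;-1 0 0 0 0 0 0"
}}

```text
clock: 6.35
eef_pos: [0.4366, -0.3248, 0.0426]
tool_rot: [-0.055, 0.998, -0.001, 0.001]
ft_force: [0.1, 0.4, -1.0]
grip_width: 0.0353
grasp_force: 59.9
```

Request:
{"fn": "send_rows", "kwargs": {
  "steps": "-1 0 0 -0.001 0 0 0;-1 0 0 -0.001 0 0 0;-1 0 0 -0.001 0 0 0;-1 0 0 0 0 0 0;-1 0 0 0 0 0 0"
}}

```text
clock: 6.77
eef_pos: [0.4366, -0.3248, 0.0421]
tool_rot: [-0.055, 0.998, -0.001, 0.002]
ft_force: [-4.3, 4.4, 18.2]
grip_width: 0.0351
grasp_force: 62.3
```

Request:
{"fn": "send_rows", "kwargs": {
  "steps": "0.15 0 0 0 0 0 0;0.15 0 0 0 0 0 0;0.15 0 0 0 0 0 0;0.15 0 0 0 0 0 0;0.15 0 0 0.02 0 0 0"
}}

```text
clock: 7.18
eef_pos: [0.433, -0.3222, 0.0547]
tool_rot: [-0.055, 0.998, 0.003, -0.003]
ft_force: [-0.2, 0.5, 0.0]
grip_width: 0.0493
grasp_force: 0.0
```

Request:
{"fn": "send_rows", "kwargs": {
  "steps": "0.15 0 0 0.028 0 0 0;0.15 0 0 0.028 0 0 0;0.15 0 0 0.028 0 0 0;0.15 0 0 0.028 0 0 0;0.15 0 0 0.028 0 0 0"
}}

```text
clock: 7.6
eef_pos: [0.4354, -0.324, 0.1992]
tool_rot: [-0.055, 0.998, 0.0, -0.0]
ft_force: [0.5, 0.2, -0.0]
grip_width: 0.0494
grasp_force: 0.0
```

Request:
{"fn": "send_rows", "kwargs": {
  "steps": "0.5 0.018 0.0241 0 0 0 -0.0234;0.5 0.018 0.0241 0 0 0 -0.0234;0.5 0.018 0.0241 0 0 0 -0.0234;0.5 0.018 0.0241 0 0 0 -0.0234;0.5 0.018 0.0241 0 0 0 -0.0234"
}}

```text
clock: 8.02
eef_pos: [0.5262, -0.2026, 0.198]
tool_rot: [0.004, 1.0, 0.0, -0.0]
ft_force: [0.5, -0.3, 0.3]
grip_width: 0.0641
grasp_force: 0.0
```

Request:
{"fn": "send_rows", "kwargs": {
  "steps": "0.5 0.018 0.0241 0 0 0 -0.0234;0.5 0.018 0.0241 0 0 0 -0.0234;0.5 0.018 0.0241 0 0 0 -0.0234;0.5 0.018 0.0241 0 0 0 -0.0234;0.5 0.018 0.0241 0 0 0 -0.0234"
}}

```text
clock: 8.43
eef_pos: [0.6162, -0.0818, 0.1977]
tool_rot: [0.062, 0.998, -0.0, -0.0]
ft_force: [1.1, -0.4, 0.4]
grip_width: 0.0642
grasp_force: 0.0
```

Request:
{"fn": "send_rows", "kwargs": {
  "steps": "0.5 0 0 -0.02 0 0 0;0.5 0 0 -0.02 0 0 0;0.5 0 0 0 0 0 0;0.5 0 0 0 0 0 0;0.5 0 0 0 0 0 0"
}}

```text
clock: 8.85
eef_pos: [0.6158, -0.0835, 0.1588]
tool_rot: [0.062, 0.998, 0.0, 0.0]
ft_force: [0.5, -0.6, -0.4]
grip_width: 0.0642
grasp_force: 0.0
```

Request:
{"fn": "send_rows", "kwargs": {
  "steps": "0.5 0 0 -0.028 0 0 0;0.5 0 0 -0.028 0 0 0;0.5 0 0 -0.028 0 0 0;0.5 0 0 -0.025 0 0 0;0.5 0 0 -0.014 0 0 0"
}}

```text
clock: 9.27
eef_pos: [0.6148, -0.0838, 0.0339]
tool_rot: [0.062, 0.998, 0.0, -0.001]
ft_force: [-0.2, -0.0, -0.6]
grip_width: 0.064
grasp_force: 0.0
```

Request:
{"fn": "send_rows", "kwargs": {
  "steps": "0.5 0 0 0 0 0 0;-1 0 0 0 0 0 0;-1 0 0 0 0 0 0;-1 0 0 0 0 0 0;-1 0 0 0 0 0 0"
}}

```text
clock: 9.68
eef_pos: [0.6177, -0.0837, 0.038]
tool_rot: [0.062, 0.998, -0.0, 0.002]
ft_force: [-1.3, -1.0, 4.0]
grip_width: 0.0355
grasp_force: 60.3
```

Request:
{"fn": "send_rows", "kwargs": {
  "steps": "-1 0 0 0 0 0 0;-1 0 0 0 0 0 0;-1 0 0 0 0 0 0;-1 0 0 0 0 0 0;-1 0 0 0 0 0 0"
}}

```text
clock: 10.1
eef_pos: [0.6177, -0.0837, 0.038]
tool_rot: [0.062, 0.998, -0.0, 0.003]
ft_force: [-0.0, -1.1, 6.3]
grip_width: 0.0357
grasp_force: 60.6
```

Request:
{"fn": "send_rows", "kwargs": {
  "steps": "-1 0 0 0.02 0 0 0;-1 0 0 0.035 0 0 0;-1 0 0 0.035 0 0 0;-1 0 0 0.035 0 0 0;-1 0 0 0.03 0 0 0"
}}

```text
clock: 10.52
eef_pos: [0.6159, -0.083, 0.1933]
tool_rot: [0.062, 0.998, 0.0, 0.001]
ft_force: [0.9, -0.0, -1.1]
grip_width: 0.0353
grasp_force: 59.8
```

Request:
{"fn": "send_rows", "kwargs": {
  "steps": "-1 -0.0234 -0.0246 0 0 0 0.0234;-1 -0.0234 -0.0246 0 0 0 0.0234;-1 -0.0234 -0.0246 0 0 0 0.0234;-1 -0.0234 -0.0246 0 0 0 0.0234;-1 -0.0234 -0.0246 0 0 0 0.0234"
}}

```text
clock: 10.93
eef_pos: [0.4974, -0.2067, 0.1908]
tool_rot: [0.002, 1.0, -0.0, 0.0]
ft_force: [0.1, -1.3, -1.4]
grip_width: 0.0355
grasp_force: 60.0
```

Request:
{"fn": "send_rows", "kwargs": {
  "steps": "-1 -0.0234 -0.0246 0 0 0 0.0234;-1 -0.0234 -0.0246 0 0 0 0.0234;-1 -0.0234 -0.0246 0 0 0 0.0234;-1 -0.0234 -0.0246 0 0 0 0.0234;-1 -0.0234 -0.0246 0 0 0 0.0234"
}}

```text
clock: 11.35
eef_pos: [0.3804, -0.3299, 0.1908]
tool_rot: [-0.056, 0.998, -0.0, 0.0]
ft_force: [-0.0, -0.6, -0.9]
grip_width: 0.0352
grasp_force: 60.0
```

Request:
{"fn": "send_rows", "kwargs": {
  "steps": "-1 0 0 0 0 0 0;-1 0 0 0 0 0 0;-1 0 0 0 0 0 0;-1 0 0 0 0 0 0;-1 0 0 0 0 0 0"
}}

```text
clock: 11.77
eef_pos: [0.3825, -0.3283, 0.1904]
tool_rot: [-0.056, 0.998, 0.0, 0.0]
ft_force: [0.3, -0.3, -1.0]
grip_width: 0.0354
grasp_force: 60.0
```

```bash
python3 - <<'E'
from workcell import *
import cv2,numpy as np
o=[]
for n,(x,y) in (("top",(420,180)),("scene",(190,50))):
    c=camera(n);np.savez(f"{n}1.npz",**c);o.append(cv2.resize(c["frame"][y:y+200,x:x+200,::-1],(400,400)))
cv2.imwrite("pics/p1.png",np.hstack(o))
E
```

```text
(no output)
```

View pics/p1.png

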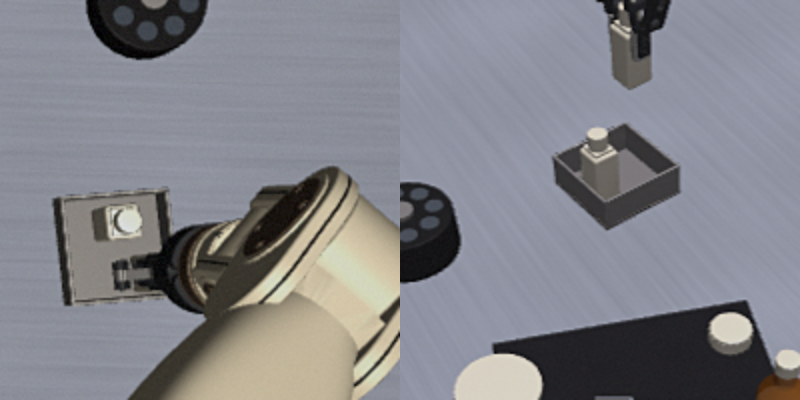

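The crops show bottle A upright in the bin at crop pixel (125,220). Bottle B is held above the free half, so I'll lower it.

Request:
{"fn": "send_rows", "kwargs": {
  "steps": "-1 0 -0.001 -0.03 0 0 0;-1 0 0 -0.03 0 0 0;-1 0 0 -0.03 0 0 0;-1 0 0 -0.03 0 0 0;-1 0 0 -0.018 0 0 0"
}}

```text
clock: 12.28
eef_pos: [0.3807, -0.3283, 0.0493]
tool_rot: [-0.056, 0.998, 0.001, -0.001]
ft_force: [-0.2, -0.3, -1.9]
grip_width: 0.0352
grasp_force: 60.0
```

Request:
{"fn": "send_rows", "kwargs": {
  "steps": "-1 0 0 -0.008 0 0 0;-1 0 0 -0.002 0 0 0;-1 0 0 -0.001 0 0 0;-1 0 0 0 0 0 0;-1 0 0 0 0 0 0"
}}

```text
clock: 12.7
eef_pos: [0.3826, -0.3306, 0.042]
tool_rot: [-0.055, 0.998, -0.001, 0.001]
ft_force: [0.5, -0.4, -1.7]
grip_width: 0.0353
grasp_force: 60.2
```

Request:
{"fn": "send_rows", "kwargs": {
  "steps": "-1 0 0 -0.001 0 0 0;-1 0 0 -0.001 0 0 0;0.15 0 0 0 0 0 0;0.15 0 0 0 0 0 0;0.15 0 0 0 0 0 0"
}}

```text
clock: 13.12
eef_pos: [0.3819, -0.3304, 0.0396]
tool_rot: [-0.055, 0.998, -0.0, 0.0]
ft_force: [0.3, -0.3, 0.2]
grip_width: 0.0493
grasp_force: 0.0
```

Request:
{"fn": "send_rows", "kwargs": {
  "steps": "0.15 0 0 0.015 0 0 0;0.15 0 0 0.035 0 0 0;0.15 0 0 0.035 0 0 0;0.15 0 0 0.035 0 0 0;0.15 0 0 0.035 0 0 0"
}}

```text
clock: 13.53
eef_pos: [0.3814, -0.3299, 0.1957]
tool_rot: [-0.055, 0.998, 0.0, -0.0]
ft_force: [0.8, -1.0, -0.4]
grip_width: 0.0488
grasp_force: 0.0
```

Request:
{"fn": "send_rows", "kwargs": {
  "steps": "0.7 0.004 0.025 0 0 0 0.114;0.7 0.004 0.025 0 0 0 0.114;0.7 0.004 0.025 0 0 0 0.114;0.7 0.004 0.025 0 0 0 0.114;0.7 0.004 0.025 0 0 0 0.114"
}}

```text
clock: 13.95
eef_pos: [0.4017, -0.2041, 0.1943]
tool_rot: [-0.336, 0.942, -0.0, 0.0]
ft_force: [-0.2, 0.0, -0.2]
grip_width: 0.0726
grasp_force: 0.0
```

Request:
{"fn": "send_rows", "kwargs": {
  "steps": "0.7 0.004 0.025 0 0 0 0.114;0.7 0.004 0.025 0 0 0 0.114;0.7 0.004 0.025 0 0 0 0.114;0.7 0.004 0.025 0 0 0 0.114;0.7 0.004 0.025 0 0 0 0.114"
}}

```text
clock: 14.37
eef_pos: [0.4217, -0.079, 0.1942]
tool_rot: [-0.587, 0.809, -0.0, 0.0]
ft_force: [0.2, 0.3, -0.0]
grip_width: 0.0725
grasp_force: 0.0
```

Request:
{"fn": "send_rows", "kwargs": {
  "steps": "0.7 0.004 0.025 0 0 0 0.114;0.7 0.004 0.025 0 0 0 0.114;0.7 0 0 -0.03 0 0 0;0.7 0 0 -0.03 0 0 0;0.7 0 0 0 0 0 0"
}}

```text
clock: 14.78
eef_pos: [0.4256, -0.0292, 0.1297]
tool_rot: [-0.674, 0.739, 0.003, -0.003]
ft_force: [-1.5, 0.3, -0.1]
grip_width: 0.0728
grasp_force: 0.0
```

Request:
{"fn": "send_rows", "kwargs": {
  "steps": "0.7 0.001 0 -0.03 0 0 0;0.7 0 0 -0.03 0 0 0;0.7 0 0 -0.03 0 0 0;0.7 0 0 -0.025 0 0 0;0.7 0 0 -0.012 0 0 0"
}}

```text
clock: 15.2
eef_pos: [0.4292, -0.0304, 0.0055]
tool_rot: [-0.673, 0.739, 0.001, -0.001]
ft_force: [-0.3, 0.7, -0.4]
grip_width: 0.0724
grasp_force: 0.0
```

Request:
{"fn": "send_rows", "kwargs": {
  "steps": "0.7 0 0 -0.003 0 0 0;0.7 0 0 0 0 0 0;0.7 0 0 0 0 0 0;0.7 0 0 0 0 0 0;0.7 0 0 0 0 0 0"
}}

```text
clock: 15.62
eef_pos: [0.432, -0.0303, 0.0056]
tool_rot: [-0.674, 0.739, -0.001, 0.001]
ft_force: [0.5, 1.2, -0.6]
grip_width: 0.0726
grasp_force: 0.0
```

Request:
{"fn": "send_rows", "kwargs": {
  "steps": "-1 0 0 0 0 0 0;-1 0 0 0 0 0 0;-1 0 0 0 0 0 0;-1 0 0 0 0 0 0;-1 0 0 0 0 0 0"
}}

```text
clock: 16.03
eef_pos: [0.4313, -0.0302, 0.0055]
tool_rot: [-0.674, 0.739, -0.001, 0.001]
ft_force: [-1.7, -0.8, 8.9]
grip_width: 0.0457
grasp_force: 60.0
```

Request:
{"fn": "send_rows", "kwargs": {
  "steps": "-1 0 0 0 0 0 0;-1 0 0 0.01 0 0 0;-1 0 0 0.025 0 0 0;-1 0 0 0.03 0 0 0;-1 0 0 0.03 0 0 0"
}}

```text
clock: 16.45
eef_pos: [0.4296, -0.0301, 0.1]
tool_rot: [-0.674, 0.739, 0.001, -0.001]
ft_force: [1.6, -0.1, -1.0]
grip_width: 0.0456
grasp_force: 61.4
```

Request:
{"fn": "send_rows", "kwargs": {
  "steps": "-1 0 0 0.03 0 0 0;-1 0 0 0.03 0 0 0;-1 0 0 0.03 0 0 0;-1 0 0 0.02 0 0 0;-1 0 0 0 0 0 0"
}}

```text
clock: 16.87
eef_pos: [0.4334, -0.0303, 0.2141]
tool_rot: [-0.674, 0.739, -0.003, 0.003]
ft_force: [1.0, -0.4, -0.3]
grip_width: 0.0457
grasp_force: 61.4
```

Request:
{"fn": "send_rows", "kwargs": {
  "steps": "-1 -0.0025 0.0315 0 0 0 0;-1 -0.0025 0.0315 0 0 0 0;-1 -0.0025 0.0315 0 0 0 0;-1 -0.0025 0.0315 0 0 0 0;-1 -0.0025 0.0315 0 0 0 0"
}}

```text
clock: 17.28
eef_pos: [0.4172, 0.1284, 0.2085]
tool_rot: [-0.673, 0.739, 0.0, -0.001]
ft_force: [0.1, -0.1, -0.9]
grip_width: 0.0457
grasp_force: 61.4
```

Request:
{"fn": "send_rows", "kwargs": {
  "steps": "-1 -0.0025 0.0315 0 0 0 0;-1 -0.0025 0.0315 0 0 0 0;-1 -0.0025 0.0315 0 0 0 0;-1 -0.0025 0.0315 0 0 0 0;-1 -0.0025 0.0315 0 0 0 0"
}}

```text
clock: 17.7
eef_pos: [0.4046, 0.2861, 0.2083]
tool_rot: [-0.674, 0.739, 0.0, -0.001]
ft_force: [0.8, -1.0, -0.2]
grip_width: 0.0455
grasp_force: 61.4
```

Request:
{"fn": "send_rows", "kwargs": {
  "steps": "-1 -0.0025 0.0315 0 0 0 0;-1 -0.0025 0.0315 0 0 0 0;-1 0 0 -0.03 0 0 0;-1 0 0 -0.03 0 0 0;-1 0 0 -0.03 0 0 0"
}}

```text
clock: 18.12
eef_pos: [0.4, 0.3485, 0.1175]
tool_rot: [-0.674, 0.738, -0.0, 0.0]
ft_force: [-0.3, -0.5, -1.2]
grip_width: 0.0458
grasp_force: 61.4
```

Request:
{"fn": "send_rows", "kwargs": {
  "steps": "-1 0 0 -0.03 0 0 0;-1 0 0 -0.02 0 0 0;-1 0 0 0 0 0 0;-1 0 0 0 0 0 0;-1 0 0 0 0 0 0"
}}

```text
clock: 18.53
eef_pos: [0.4012, 0.3483, 0.0701]
tool_rot: [-0.674, 0.739, -0.0, 0.001]
ft_force: [0.5, -0.1, 0.2]
grip_width: 0.0458
grasp_force: 61.5
```

```bash
python3 - <<'E'
from workcell import *
import cv2,numpy as np
o=[]
for n,(x,y) in (("top",(120,180)),("scene",(360,210))):
    c=camera(n);np.savez(f"{n}2.npz",**c);o.append(cv2.resize(c["frame"][y:y+200,x:x+200,::-1],(400,400)))
cv2.imwrite("pics/p2.png",np.hstack(o))
E
```

```text
(no output)
```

View pics/p2.png

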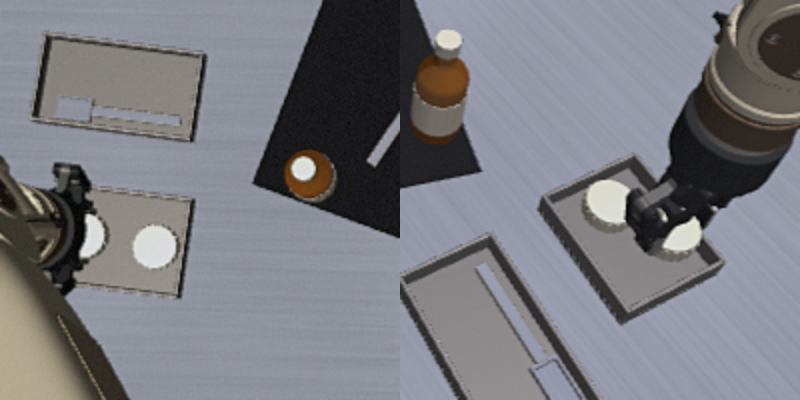

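The cap is held level over the free half of the cap tray, next to the cap already at crop pixel (155,245). I'll lower it.

Request:
{"fn": "send_rows", "kwargs": {
  "steps": "-1 0 0 -0.025 0 0 0;-1 0 0 -0.02 0 0 0;-1 0 0 -0.01 0 0 0;-1 0 0 -0.003 0 0 0;-1 0 0 0 0 0 0"
}}

```text
clock: 19.05
eef_pos: [0.4007, 0.3478, 0.0115]
tool_rot: [-0.674, 0.739, 0.0, -0.0]
ft_force: [-0.5, 0.6, 0.1]
grip_width: 0.0456
grasp_force: 61.5
```

Request:
{"fn": "send_rows", "kwargs": {
  "steps": "-1 0 0 -0.001 0 0 0;-1 0 0 -0.001 0 0 0;-1 0 0 0 0 0 0;-1 0 0 0 0 0 0;-1 0 0 0 0 0 0"
}}

```text
clock: 19.47
eef_pos: [0.4009, 0.3481, 0.0098]
tool_rot: [-0.674, 0.739, -0.0, 0.0]
ft_force: [0.1, -0.1, -0.7]
grip_width: 0.0454
grasp_force: 61.5
```

Request:
{"fn": "send_rows", "kwargs": {
  "steps": "0.36 0 0 -0.001 0 0 0;0.36 0 0 0 0 0 0;0.36 0 0 0 0 0 0;0.36 0 0 0.02 0 0 0;0.36 0 0 0.035 0 0 0"
}}

```text
clock: 19.88
eef_pos: [0.3978, 0.3453, 0.06]
tool_rot: [-0.674, 0.739, 0.0, -0.005]
ft_force: [0.6, 0.6, -0.4]
grip_width: 0.0579
grasp_force: 0.0
```

Request:
{"fn": "send_rows", "kwargs": {
  "steps": "0 0 0 0.035 0 0 0;0 0 0 0.035 0 0 0;0 0 0 0.035 0 0 0;0 0 0 0.03 0 0 0;0 0 0 0.01 0 0 0"
}}

```text
clock: 20.3
eef_pos: [0.4025, 0.3495, 0.2139]
tool_rot: [-0.674, 0.739, -0.0, 0.004]
ft_force: [1.4, -0.1, 0.8]
grip_width: 0.0425
grasp_force: 0.0
```

Request:
{"fn": "send_rows", "kwargs": {
  "steps": "0 0.01 -0.0221 0 0 0 0.0734;0 0.01 -0.0221 0 0 0 0.0734;0 0.01 -0.0221 0 0 0 0.0734;0 0.01 -0.0221 0 0 0 0.0734;0 0.01 -0.0221 0 0 0 0.0734"
}}

```text
clock: 20.72
eef_pos: [0.4506, 0.2362, 0.2077]
tool_rot: [0.798, -0.602, -0.0, 0.0]
ft_force: [0.0, -0.2, -1.0]
grip_width: 0.0426
grasp_force: 0.0
```

Request:
{"fn": "send_rows", "kwargs": {
  "steps": "0 0.01 -0.0221 0 0 0 0.0734;0 0.01 -0.0221 0 0 0 0.0734;0 0.01 -0.0221 0 0 0 0.0734;0 0.01 -0.0221 0 0 0 0.0734;0 0.01 -0.0221 0 0 0 0.0734"
}}

```text
clock: 21.13
eef_pos: [0.5006, 0.1256, 0.2077]
tool_rot: [0.895, -0.447, -0.0, 0.0]
ft_force: [0.3, 1.1, 0.0]
grip_width: 0.0424
grasp_force: 0.0
```

Request:
{"fn": "send_rows", "kwargs": {
  "steps": "0 0.01 -0.0221 0 0 0 0.0734;0 0.01 -0.0221 0 0 0 0.0734;0 0.01 -0.0221 0 0 0 0.0734;0 0.01 -0.0221 0 0 0 0.0734;0 0.01 -0.0221 0 0 0 0.0734"
}}

```text
clock: 21.55
eef_pos: [0.5506, 0.0152, 0.2076]
tool_rot: [0.961, -0.276, -0.001, 0.0]
ft_force: [0.2, -0.3, -0.5]
grip_width: 0.0429
grasp_force: 0.0
```

Request:
{"fn": "send_rows", "kwargs": {
  "steps": "0 0 0 -0.04 0 0 0;0 0 0 -0.04 0 0 0;0 0 0 -0.04 0 0 0;0 0 0 -0.03 0 0 0;0 0 0 0 0 0 0"
}}

```text
clock: 21.97
eef_pos: [0.5443, 0.016, 0.051]
tool_rot: [0.961, -0.278, -0.007, 0.002]
ft_force: [-0.8, -0.3, -0.7]
grip_width: 0.0424
grasp_force: 0.0
```

Request:
{"fn": "send_rows", "kwargs": {
  "steps": "0 0 0 0 0 0 0;0 0 0 0 0 0 0;0 0 0 0 0 0 0;0 0 0 0 0 0 0;0 0 0 0 0 0 0"
}}

```text
clock: 22.38
eef_pos: [0.5522, 0.0165, 0.0604]
tool_rot: [0.961, -0.277, 0.002, -0.001]
ft_force: [-0.9, 0.3, 0.7]
grip_width: 0.0428
grasp_force: 0.0
```

```bash
python3 - <<'E'
from workcell import *
import cv2,numpy as np
o=[]
for n,(x,y) in (("top",(130,180)),("scene",(260,180))):
    c=camera(n);np.savez(f"{n}3.npz",**c);o.append(cv2.resize(c["frame"][y:y+200,x:x+260,::-1],(400,308)))
cv2.imwrite("pics/p3.png",np.hstack(o))
E
```

```text
(no output)
```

View pics/p3.png

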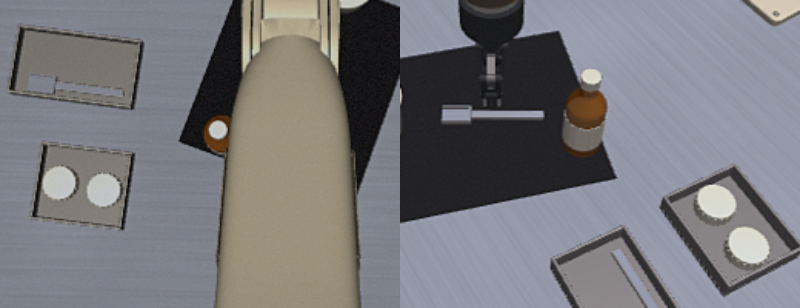

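The cap lies flat in its tray beside the other. The gripper is centred over the scoop handle and aligned with it, so I'll descend and grip.

Request:
{"fn": "send_rows", "kwargs": {
  "steps": "0 -0.001 0 -0.025 0 0 0;0 0 0 -0.02 0 0 0;0 0 0 -0.01 0 0 0;0 0 0 -0.003 0 0 0;0 0 0 0 0 0 0"
}}

```text
clock: 22.9
eef_pos: [0.5491, 0.0163, -0.0002]
tool_rot: [0.961, -0.277, -0.001, 0.0]
ft_force: [0.7, 0.4, 0.6]
grip_width: 0.0428
grasp_force: 0.0
```

Request:
{"fn": "send_rows", "kwargs": {
  "steps": "-0.4 0 0 0 0 0 0;-0.4 0 0 0 0 0 0;-0.4 0 0 0 0 0 0;-0.4 0 0 0 0 0 0;-0.4 0 0 0 0 0 0"
}}

```text
clock: 23.32
eef_pos: [0.5501, 0.0164, 0.0009]
tool_rot: [0.961, -0.278, 0.001, -0.0]
ft_force: [-0.2, -1.0, 0.4]
grip_width: 0.0255
grasp_force: 0.0
```

Request:
{"fn": "send_rows", "kwargs": {
  "steps": "-1 0 0 0.001 0 0 0;-1 0 0 0 0 0 0;-1 0 0 0 0 0 0;-1 0 0 0 0 0 0;-1 0 0 0 0 0 0"
}}

```text
clock: 23.73
eef_pos: [0.5499, 0.0164, 0.0019]
tool_rot: [0.961, -0.277, 0.0, -0.0]
ft_force: [-2.0, -0.0, 5.8]
grip_width: 0.0098
grasp_force: 59.9
```

Request:
{"fn": "send_rows", "kwargs": {
  "steps": "-1 0 0 0.01 0 0 0;-1 0 0 0.02 0 0 0;-1 0 0 0.02 0 0 0;-1 0 0 0 0 0 0;-1 0 0 0 0 0 0"
}}

```text
clock: 24.15
eef_pos: [0.5509, 0.0164, 0.0526]
tool_rot: [0.961, -0.278, 0.002, -0.001]
ft_force: [-0.3, -0.2, 0.0]
grip_width: 0.0097
grasp_force: 59.2
```

```bash
python3 - <<'E'
from workcell import *
import cv2,numpy as np
c=camera("scene");np.savez("scene4.npz",**c);cv2.imwrite("pics/p4.png",cv2.resize(c["frame"][160:310,230:430,::-1],(600,450)))
E
```

```text
(no output)
```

View pics/p4.png

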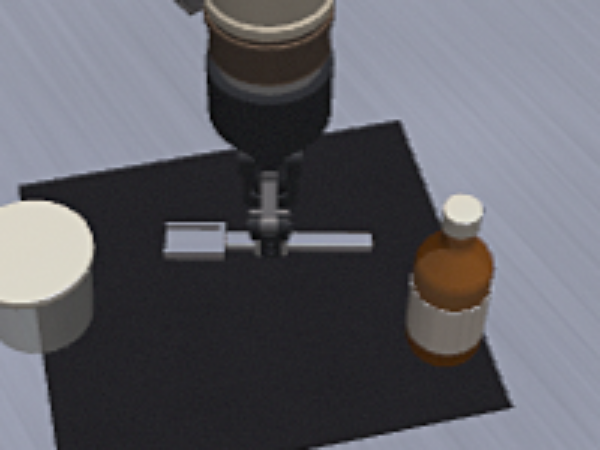

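The scoop is held level, spanning columns 165 to 370 at row 240 of the crop. I'll lift it clear and carry it to the long tray.

Request:
{"fn": "send_rows", "kwargs": {
  "steps": "-1 0 0 0.03 0 0 0;-1 0 0 0.03 0 0 0;-1 0 0 0.03 0 0 0;-1 0 0 0.03 0 0 0;-1 0 0 0.03 0 0 0"
}}

```text
clock: 24.62
eef_pos: [0.5486, 0.0163, 0.201]
tool_rot: [0.961, -0.278, -0.002, 0.0]
ft_force: [0.8, -0.6, -1.1]
grip_width: 0.0096
grasp_force: 59.2
```

Request:
{"fn": "send_rows", "kwargs": {
  "steps": "-1 0.0023 0.0212 0 0 0 -0.0741;-1 0.0023 0.0212 0 0 0 -0.0741;-1 0.0023 0.0212 0 0 0 -0.0741;-1 0.0023 0.0212 0 0 0 -0.0741;-1 0.0023 0.0212 0 0 0 -0.0741"
}}

```text
clock: 25.03
eef_pos: [0.5604, 0.123, 0.1996]
tool_rot: [0.892, -0.452, -0.001, 0.001]
ft_force: [0.5, 0.1, -1.0]
grip_width: 0.0095
grasp_force: 59.2
```

Request:
{"fn": "send_rows", "kwargs": {
  "steps": "-1 0.0023 0.0212 0 0 0 -0.0741;-1 0.0023 0.0212 0 0 0 -0.0741;-1 0.0023 0.0212 0 0 0 -0.0741;-1 0.0023 0.0212 0 0 0 -0.0741;-1 0.0023 0.0212 0 0 0 -0.0741"
}}

```text
clock: 25.45
eef_pos: [0.5718, 0.2291, 0.1993]
tool_rot: [0.794, -0.608, -0.001, 0.001]
ft_force: [0.5, 0.8, -1.5]
grip_width: 0.0098
grasp_force: 59.2
```

Request:
{"fn": "send_rows", "kwargs": {
  "steps": "-1 0.0023 0.0212 0 0 0 -0.0741;-1 0.0023 0.0212 0 0 0 -0.0741;-1 0.0023 0.0212 0 0 0 -0.0741;-1 0.0023 0.0212 0 0 0 -0.0741;-1 0.0023 0.0212 0 0 0 -0.0741"
}}

```text
clock: 25.87
eef_pos: [0.5834, 0.335, 0.199]
tool_rot: [-0.668, 0.744, 0.0, -0.002]
ft_force: [0.9, -0.0, -0.5]
grip_width: 0.0095
grasp_force: 59.2
```

Request:
{"fn": "send_rows", "kwargs": {
  "steps": "-1 0 0 -0.035 0 0 0;-1 0 0 -0.035 0 0 0;-1 0 0 -0.035 0 0 0;-1 0 0 -0.03 0 0 0;-1 0 0 0 0 0 0"
}}

```text
clock: 26.28
eef_pos: [0.578, 0.3311, 0.0561]
tool_rot: [-0.67, 0.742, 0.002, -0.009]
ft_force: [-1.8, -0.9, -2.1]
grip_width: 0.0098
grasp_force: 59.2
```

Request:
{"fn": "send_rows", "kwargs": {
  "steps": "-1 0 0 0 0 0 0;-1 0 0 0 0 0 0;-1 0 0 0 0 0 0;-1 0 0 0 0 0 0;-1 0 0 0 0 0 0"
}}

```text
clock: 26.7
eef_pos: [0.5854, 0.335, 0.0688]
tool_rot: [-0.67, 0.743, -0.0, 0.002]
ft_force: [-0.1, 0.4, -0.2]
grip_width: 0.0093
grasp_force: 59.2
```

```bash
python3 - <<'E'
from workcell import *
import cv2,numpy as np
o=[]
for n,(x,y) in (("top",(110,160)),("scene",(330,290))):
    c=camera(n);np.savez(f"{n}5.npz",**c);o.append(cv2.resize(c["frame"][y:y+150,x:x+150,::-1],(400,400)))
cv2.imwrite("pics/p5.png",np.hstack(o))
E
```

```text
(no output)
```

View pics/p5.png

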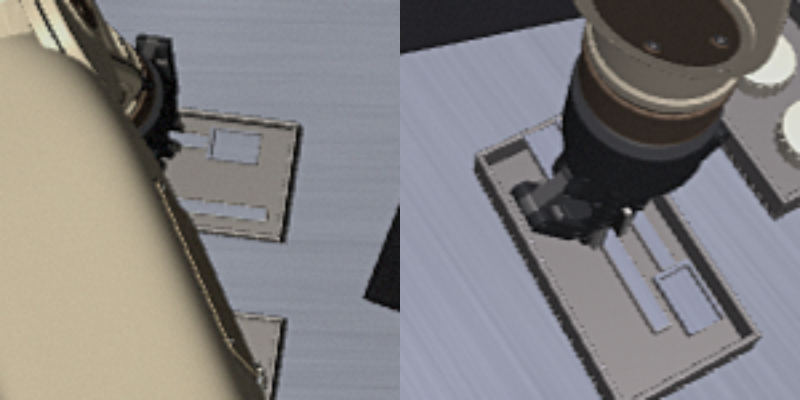

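The scoop is aligned over the free side of the long tray and clear of the other scoop. I'll lower it.

Request:
{"fn": "send_rows", "kwargs": {
  "steps": "-1 -0.002 0 -0.02 0 0 0;-1 0 0 -0.02 0 0 0;-1 0 0 -0.012 0 0 0;-1 0 0 -0.006 0 0 0;-1 0 0 0 0 0 0"
}}

```text
clock: 27.22
eef_pos: [0.5816, 0.334, 0.0073]
tool_rot: [-0.67, 0.743, 0.0, -0.001]
ft_force: [0.3, -0.2, 0.1]
grip_width: 0.0095
grasp_force: 59.2
```

Request:
{"fn": "send_rows", "kwargs": {
  "steps": "-1 0 0 -0.001 0 0 0;-1 0 0 -0.001 0 0 0;-1 0 0 0 0 0 0;-1 0 0 0 0 0 0;-1 0 0 0 0 0 0"
}}

```text
clock: 27.63
eef_pos: [0.5824, 0.3345, 0.0068]
tool_rot: [-0.67, 0.743, -0.0, 0.0]
ft_force: [-0.6, 0.0, 0.2]
grip_width: 0.0094
grasp_force: 59.2
```

Release with a small opening, go up, and move back out of the way.

Request:
{"fn": "send_rows", "kwargs": {
  "steps": "-0.45 0 0 0 0 0 0;-0.45 0 0 0 0 0 0;-0.45 0 0 0 0 0 0;-0.45 0 0 0.005 0 0 0;-0.45 0 0 0.015 0 0 0"
}}

```text
clock: 28.05
eef_pos: [0.5803, 0.3333, 0.0241]
tool_rot: [-0.67, 0.743, 0.001, -0.003]
ft_force: [-0.1, -0.3, -0.0]
grip_width: 0.0232
grasp_force: 0.0
```

Request:
{"fn": "send_rows", "kwargs": {
  "steps": "-0.45 0 0 0.035 0 0 0;-0.45 0 0 0.035 0 0 0;-0.45 0 0 0.035 0 0 0;-0.45 0 0 0.035 0 0 0;-0.45 0 0 0.035 0 0 0"
}}

```text
clock: 28.47
eef_pos: [0.5819, 0.3342, 0.2037]
tool_rot: [-0.67, 0.743, -0.0, 0.0]
ft_force: [0.3, 1.1, 0.4]
grip_width: 0.0234
grasp_force: 0.0
```

Request:
{"fn": "send_rows", "kwargs": {
  "steps": "-0.45 -0.035 0.01 0 0 0 0;-0.45 -0.035 0.01 0 0 0 0;-0.45 -0.035 0.01 0 0 0 0;-0.45 -0.035 0.01 0 0 0 0;-0.45 -0.035 0.01 0 0 0 0"
}}

```text
clock: 28.88
eef_pos: [0.4056, 0.3845, 0.202]
tool_rot: [-0.67, 0.743, 0.0, 0.0]
ft_force: [-0.7, 0.1, -0.1]
grip_width: 0.0234
grasp_force: 0.0
```

Request:
{"fn": "send_rows", "kwargs": {
  "steps": "-0.45 -0.035 0.01 0 0 0 0;-0.45 -0.035 0.01 0 0 0 0;-0.45 -0.035 0.01 0 0 0 0;-0.45 -0.035 0.01 0 0 0 0;-0.45 -0.035 0.01 0 0 0 0"
}}

```text
clock: 29.3
eef_pos: [0.2305, 0.4345, 0.202]
tool_rot: [-0.67, 0.743, 0.0, 0.001]
ft_force: [0.7, 0.0, -0.2]
grip_width: 0.0236
grasp_force: 0.0
```

Request:
{"fn": "send_rows", "kwargs": {
  "steps": "-0.45 -0.03 0.01 0 0 0 0;-0.45 -0.03 0.01 0 0 0 0;-0.45 -0.03 0.01 0 0 0 0;-0.45 0 0 0 0 0 0;-0.45 0 0 0 0 0 0"
}}

```text
clock: 29.72
eef_pos: [0.1408, 0.4648, 0.2019]
tool_rot: [-0.671, 0.741, 0.0, 0.0]
ft_force: [0.4, 0.7, 0.4]
grip_width: 0.0236
grasp_force: 0.0
```

```bash
python3 - <<'E'
from workcell import *
from h import *
for n in("top","scene"):
    c=camera(n);np.savez(f"{n}6.npz",**c);cv2.imwrite(f"pics/{n}6.png",c["frame"][:,:,::-1])
    w=cloud(c)
    for k,(x,y) in dict(binA=(.436,-.324),binB=(.383,-.330),cap=(.401,.348)).items():
        P=w[np.hypot(w[...,0]-x,w[...,1]-y)<.02]
        if len(P): zt=np.nanpercentile(P[:,2],95);t=P[P[:,2]>zt-.006];print(n,k,"ztop %.3f"%zt,t[:,:2].mean(0).round(4))
    T=np.array([.568,.3357]);a=np.radians(-5.9);X=np.array([np.cos(a),np.sin(a)]);Y=np.array([-X[1],X[0]])
    d=w[...,:2]-T;u,v=d@X,d@Y;m=(abs(u)<.043)&(abs(v)<.083)&(w[...,2]>.009);print(n,"tray raised pts",m.sum(),"u,v,z 98%",[np.nanpercentile(q[m],(2,98)).round(3) for q in(u,v,w[...,2])] if m.any() else "")
E
```

```text
top binA ztop 0.101 [ 0.4359 -0.323 ]
top binB ztop 0.101 [ 0.3823 -0.3294]
top cap ztop 0.028 [0.4006 0.3487]
top tray raised pts 607 u,v,z 98% [array([-0.041,  0.032]), array([-0.069,  0.067]), array([0.009, 0.018])]
scene binA ztop 0.099 [ 0.4346 -0.321 ]
scene binB ztop 0.099 [ 0.3807 -0.3279]
scene cap ztop 0.027 [0.4011 0.3483]
scene tray raised pts 1017 u,v,z 98% [array([-0.042,  0.025]), array([-0.068,  0.066]), array([0.009, 0.015])]
```

View pics/top6.png

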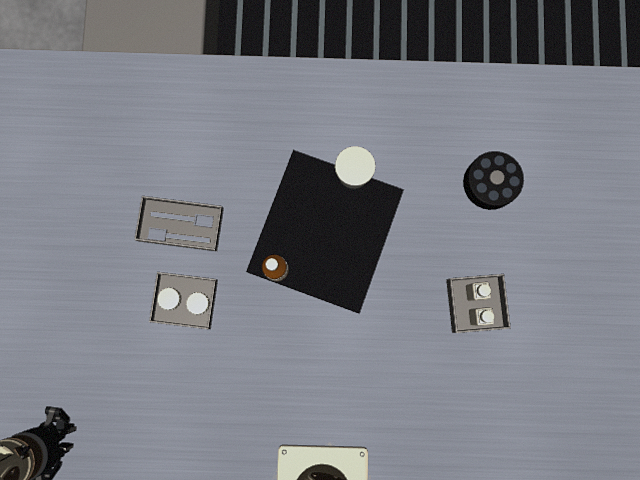

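View pics/scene6.png

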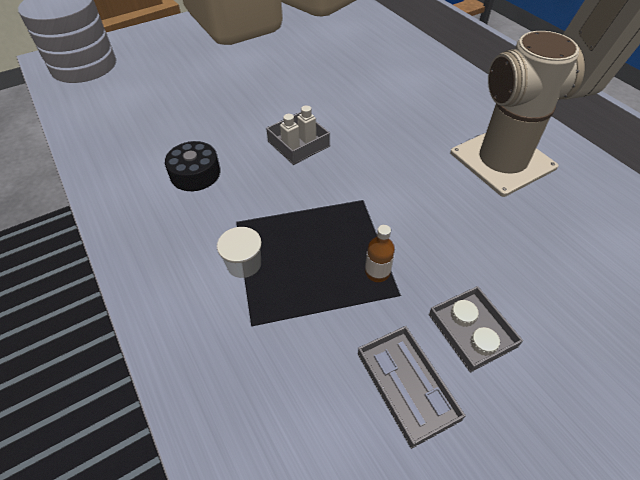

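Both views show everything in place: bottles upright in the bin at (483,291) and (485,317), caps at (168,298) and (197,303), and scoops lying side by side at (180,227). The bystanders haven't moved.

```bash
python3 -c "
from workcell import *
print(job_done())"
```

```text
the job is handed in; nothing more can be done
None
```

I handed the job in at about 30 s on the robot's clock: both bottles stand in the deep bin, the cap and scoop lie flat in their trays beside the ones already there, and the final pictures show the reagent bottle, pot and rotor where they were; no verdict came back.

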